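Set the slant gauge on the chocolate plinth

ROBOT

A 7-joint arm with a two-finger parallel gripper is mounted at the origin on the work surface. World frame = base frame: x ahead of the robot, y to its left, z up, the work surface at z = 0. Lengths are in m, angles in rad, forces in N, time in s.
With the tool pointing down it reaches from about 0.4 to 0.85 m from the base axis. Payload 4.5 kg.
Tool frame: the origin (TCP) lies midway between the tips of the shut fingers; the grasp point (between the pads) lies behind it (r.grip_point_offset is the z of the grasp point in the tool frame, in m); z points along the fingers, y is the line along which they close (so a half turn about z gives the same grasp; the last joint's range is limited). The gripper opens to 88 mm and grips with 3 to 60 N. Pads are 18 mm wide; open, the fingers measure 123 mm over their backs; the gripper's body (75 mm by 187 mm) begins 45 mm behind the grasp point.
Start: joints at [-1.196, 0.689, -0.195, 1.565, 0.157, 0.902, -0.215], TCP at [0.209, 0.589, 0.239] pointing down, gripper open.
Joint ranges: [-3.01, 3.01], [-0.46, 2.08], [-1.47, 1.51], [0.13, 2.56], [-1, 4.14], [0.04, 2.09], [-2.66, 2.66]. Speed limits (rad/s): [2.57, 2.57, 3.14, 3.14, 3.14, 3.14, 3.14].

INTERFACE

Orientations are given as a unit quaternion [x, y, z, w].
In Python, from plant import r, optics, workorder gives the robot as it stands.
- The arm moves only by the shell command python3 -m creep 'ROWS' [FORCE]. ROWS is JSON, a list of rows, each an object of numbers: "grip": the gripper command: -1 is shut, 1 is fully open, values between are in proportion; "tx", "ty", "tz": the shift along the tool's x, y, z in cm; "spin": the turn about the tool's z in degrees. In form: [{"grip": .., "tx": .., "ty": .., "tz": .., "spin": ..}, ...]. A call has 1 to 8 rows; each row shifts and turns the commanded pose from where the row before left it, along the tool's axes as they then stand; what a row does not reach is not made up. A row lasts 1/12 s, in which the tool goes at most 41.7 mm and 7.16 degrees, less where a joint would pass 70% of its speed; a pose out of reach is approached as far as the arm can. A call with a gripper value outside its range is refused whole. The fingers move at their own pace and stop on an object; FORCE is the grip in N (left out, the last holds). Time passes only in rows, so rows that do not move let the fingers close. It gives the time, the measured TCP pose, the force, the opening and the grip force at its end, in the units of the state.
- r.get_state(): the state, without advancing time (a new reading comes with each control period).
- optics.snapshot(name): name is "scene" or "top"; returns (picture, depth): 420x560x3 uint8, red, green, blue; 420x560 float32, m along the optical axis (not along the pixel's ray), 0 where there is no reading.
- optics.get_calibration(name): a dict with "fx", "fy", "cx", "cy" (pixels), "extrinsics" (4x4, takes a point from world to camera coordinates). Camera axes: x right, y down, z forward; pixel columns grow to the right and rows downward; lengths in m; the calibration is good to about 2 mm. A picture is of the moment at which its call begins. get_calibration takes no time and is no camera call.
- workorder.finish_job(): hands the job in; it is judged then, once.
The state is a dict: "clock": time; "q": joint angles; "qd": joint speeds; "joint_torque": joint torques, N m; "tool_pos": TCP position; "eef_rot": TCP orientation; "contact_force": force on the tool from outside, world axes, zero at the start; "moment": the same for the moment, N m; "opening": opening from 0.0 (shut) to 1.0 (fully open); "finger_force": force on a finger pad.
Only numpy, scipy, OpenCV 4.12 (cv2) and the standard library are available. Lean on these libraries where they do the work, as an engineer would, in place of code of your own. Each camera call takes 0.05 s, during which the arm holds its last target. There are 200 camera calls.

TASK

Pick up the slant gauge by its grip and set it down level across the rounded ridge of the chocolate plinth, roughly over the ridge's middle. Then, keeping it resting on the ridge, rock it until its swinging pointer settles on the mark set on its dial, and finish still holding it there, so the chef can line up a sugar panel against it. Do not shove the plinth along the bench, and leave everything else where it is.

Things in the scene. Friction and masses are not known exactly. Their poses are not given: they have to be found in the camera images.
- gauge: slant gauge, 0.35 kg, standing on its foot, a flat steel bar 130 long (x), 36 wide (y), 8 high. On it an upright white dial plate 96 wide (x), 6 thick (y), up to 94 high, above it the black grip block on a sprung stem. The dial face looks to -y; pointer and pivot stand out at most 14 mm from the middle plane, all below 90 high. Origin: centre of the foot's underside; x along the foot, z up
- gauge_grip (a point): centre of the black grip block on top of the gauge, 126 mm above the foot's underside; the block is 44 wide (x), 14 thick (y), from 104 to 148 high: pinch it across the 14 mm, along the gauge's y
- grip (a joint): the grip block's sprung stem: a light spring holds the block up against a stop (0); pressed down towards the foot it gives up to 0.008 m, from 2 N at the start to 6 N at full travel, and does not tilt. So, once the foot bears on something, pressing the grip 2 to 6 mm farther down keeps it bearing gently; lifted, it is back at 0
- pointer (a joint): thin dark pendulum pointer on the dial, pivoted 84 mm above the foot's underside, swinging freely about the gauge's y axis under its own weight; settles in about 2 s. Value in rad relative to the gauge: 0 when the gauge is upright; at rest it equals the gauge's lean towards its own +x (positive when the top leans to +x)
- mark (a joint): small black T-shaped index on the dial's rim, turning about the pointer's pivot in the same sense; set in advance between 0.17 and 0.30 rad, it stays put. The pointer is on the mark when both joint values are equal: the gauge then leans that much towards its own +x
- pointer_tip (a point): lower tip of the pointer, 56 mm from the pivot; its z axis runs along the pointer
- mark_tip (a point): inner tip of the mark, 59 mm from the pivot, just beyond the sweep of the pointer's tip; its z axis runs from the mark to the pivot
- plinth: loose chocolate plinth, about 1 kg, 120 (x) x 110 (y), top uneven: a shoulder 30 high on the -x side, one 18 high on the +x side, between them a rib 20 wide (x), 90 long (y), 62 high, with a rounded top (the ridge: radius 10 about an axis along y, 52 above the bench). Origin: centre of the underside, below the ridge. The gauge's foot goes across it, along plinth x, either way round
- ridge (a point): middle of the ridge's top line, 62 mm above the bench
- bowl: bystander, to be left alone: small steel bowl, 96 across, 45 high (mm); origin under its centre
- offcut: bystander, to be left alone: chocolate offcut bar, 75 x 30 x 22 (mm); origin under its centre
- cake_ring: bystander, to be left alone: steel cake ring, 100 across, 45 high (mm); origin under its centre
- shaker: bystander, to be left alone: glass jar with a steel cap, 60 across, 120 high (mm); origin under its centre
- palette_knife: bystander, to be left alone: palette knife, a spatula lying flat, 280 long (mm); origin under its centre
- jug: bystander, to be left alone: white plastic mug with a handle, 80 across, 90 high (mm); origin under its centre
- mould: bystander, to be left alone: aluminium dariole cup, 70 across, 50 high (mm); origin under its centre

How it is judged:
By the outcome, as a careful person would: the job done as asked, in the order asked, and still so for the second after the job is handed in, while the arm keeps its last pose, push and grip.
It also fails if it takes over 45 s, if anything falls off the work surface, if the arm or the gripper's body presses on something with over 40 N, if the wrist force passes 120 N, or if a joint passes its speed limit or range.

## Working session

There is one attempt and no reset: what is moved stays moved. The work goes in short steps, Python scripts to look and compute and a shell command to move; the robot and the scene stay as the last step left them, time stands still between calls to the robot, and variables do not carry over. Pictures are saved under pics/ and viewed, at most 10 in all, crops included, and the job is handed in when it is done.

```bash
ls; mkdir -p pics; python3 - <<'E'
from plant import r, optics
import cv2,numpy as np
s=r.get_state();print(s, r.grip_point_offset)
for n in("scene","top"):
    p,d=optics.snapshot(n);cv2.imwrite(f'pics/{n}0.png',p[:,:,::-1]);np.savez(f'{n}0.npz',p=p,d=d);print(optics.get_calibration(n))
E
```

```text
pics
{'clock': 0.0, 'q': array([-1.19619761,  0.68999282, -0.19450191,  1.56631311,  0.15730045,
        0.90247275, -0.21510468]), 'qd': array([ 7.04334435e-05, -3.64259660e-04,  7.55558289e-04,  1.40273161e-03,
       -2.17189409e-04, -3.73928507e-05, -7.03593675e-04]), 'joint_torque': array([-1.65541455e-04, -5.27570128e+01, -1.26679871e+00, -1.53426629e+01,
       -5.25793608e-02,  6.72435388e-03,  1.78283722e-04]), 'tool_pos': array([0.20874683, 0.58846155, 0.23791243]), 'eef_rot': array([ 1.69542911e-01,  9.85522397e-01, -8.93582063e-04, -8.65113697e-05]), 'contact_force': array([-0.57065341,  0.32527705, -1.06346461]), 'moment': array([ 0.02079354,  0.02124534, -0.00160023]), 'finger_force': 0.0, 'opening': 1.0012921351965967} -0.0187
{'fx': 460.3992863452262, 'fy': 460.3992863452262, 'cx': 284.61468684448164, 'cy': 213.5956968034283, 'extrinsics': array([[ 0.56251641,  0.82657663, -0.01861103, -0.36464255],
       [ 0.50868199, -0.36374716, -0.78034008, -0.17259188],
       [-0.65178058,  0.429487  , -0.62507839,  1.70771975],
       [ 0.        ,  0.        ,  0.        ,  1.        ]])}
{'fx': 494.33390693342454, 'fy': 494.33390693342454, 'cx': 284.5626241422128, 'cy': 211.52287011674198, 'extrinsics': array([[ 0.00834864, -0.99991673, -0.00984069,  0.10514807],
       [-0.99077896, -0.00694068, -0.13531029,  0.57109721],
       [ 0.13523072,  0.01087961, -0.9907544 ,  1.32753758],
       [ 0.        ,  0.        ,  0.        ,  1.        ]])}
```

View pics/scene0.png

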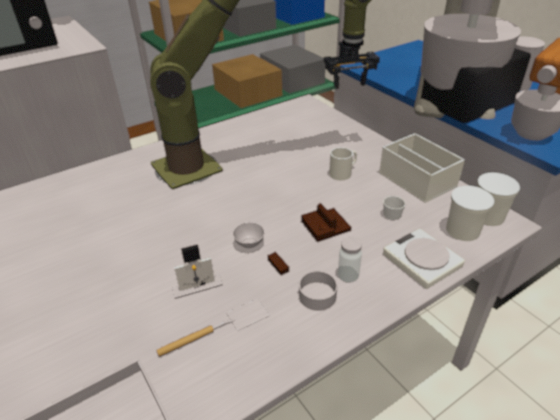

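View pics/top0.png

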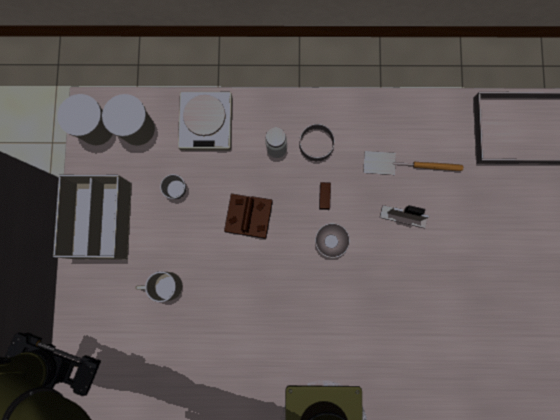

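The scene view shows the gauge near (195,270), dial towards the camera, and the plinth at (327,222). In the top view the gauge is at (404,215) and the plinth at (249,216).

```bash
cat > h.py <<'E'
import numpy as np,cv2
from plant import r,optics
def cloud(n,d):
    c=optics.get_calibration(n);v,u=np.mgrid[:420,:560]
    P=np.stack([(u-c['cx'])/c['fx']*d,(v-c['cy'])/c['fy']*d,d],-1)
    E=c['extrinsics'];return (P-E[:3,3])@E[:3,:3]
def proj(n,X):
    c=optics.get_calibration(n);E=c['extrinsics'];p=E[:3,:3]@np.array(X)+E[:3,3]
    return np.array([c['fx']*p[0]/p[2]+c['cx'],c['fy']*p[1]/p[2]+c['cy']])
def ray(n,u,v,z):
    c=optics.get_calibration(n);E=c['extrinsics'];R=E[:3,:3]
    o=-R.T@E[:3,3];k=R.T@np.array([(u-c['cx'])/c['fx'],(v-c['cy'])/c['fy'],1]);return o+k*(z-o[2])/k[2]
def snap(n,tag=None):
    p,d=optics.snapshot(n)
    if tag: np.savez(tag+'.npz',p=p,d=d)
    return p,d
def crop(p,u0,v0,w,h,k,f):
    cv2.imwrite('pics/'+f,cv2.resize(p[v0:v0+h,u0:u0+w,::-1],None,fx=k,fy=k,interpolation=cv2.INTER_CUBIC))
E
python3 - <<'E'
from h import *
def rect(a):
    (c,s,an)=cv2.minAreaRect(a.astype(np.float32));return np.round(c,4),np.round(s,4),round(an,1)
D={n:np.load(n+'0.npz') for n in('scene','top')}
for n in D:
    p=D[n]['p'].astype(int);d=D[n]['d'];C=cloud(n,d);
    # gauge
    g=proj(n,[0.0,0,0]);u,v=(195,270) if n=='scene' else (404,215)
    m=np.zeros((420,560),bool);m[v-32:v+32,u-32:u+32]=1;m&=d>0
    print(n,'gauge z max',C[m][:,2].max())
    for lo,hi in((.003,.02),(.02,.095),(.10,.16),(.14,.16)):
        q=C[m&(C[...,2]>lo)&(C[...,2]<hi)]
        if len(q)>5: print(lo,hi,len(q),q.mean(0).round(4),rect(q[:,:2]*1000))
    blk=m&(p.max(-1)<60)&(C[...,2]>.1); q=C[blk];print('black',len(q),q.mean(0) if len(q) else'',rect(q[:,:2]*1000) if len(q) else '')
    u,v=(327,222) if n=='scene' else (249,216)
    m=np.zeros((420,560),bool);m[v-32:v+32,u-32:u+32]=1;m&=d>0
    for lo,hi in((.012,.024),(.025,.036),(.05,.07),(.012,.07)):
        q=C[m&(C[...,2]>lo)&(C[...,2]<hi)]
        if len(q)>5: print('plinth',lo,hi,len(q),q.mean(0).round(4),rect(q[:,:2]*1000))
p0=D['scene']['p'];p1=D['top']['p']
a=cv2.resize(p0[238:298,160:230],None,fx=7,fy=7,interpolation=cv2.INTER_CUBIC)
b=cv2.resize(p1[185:245,375:435],None,fx=5,fy=5,interpolation=cv2.INTER_CUBIC)
c=cv2.resize(p1[186:246,219:279],None,fx=5,fy=5,interpolation=cv2.INTER_CUBIC)
o=np.zeros((600,790,3),np.uint8);o[:420,:490]=a;o[:300,490:]=b;o[300:,490:]=c
cv2.imwrite('pics/crop1.png',o[:,:,::-1])
E
```

```text
scene gauge z max 0.15158122983269376
0.003 0.02 575 [ 0.5534 -0.2252  0.0081] (array([ 492.2893, -204.9004]), array([184.8636, 274.1334]), 63.9)
0.02 0.095 788 [ 0.569 -0.23   0.06 ] (array([ 572.093 , -229.9991]), array([95.9379, 20.8508]), 79.1)
0.1 0.16 288 [ 0.5711 -0.2303  0.1306] (array([ 566.9707, -229.1967]), array([43.6595, 17.4321]), 78.0)
0.14 0.16 99 [ 0.569  -0.2296  0.1463] (array([ 566.7012, -229.0991]), array([43.5643, 16.8017]), 78.3)
black 203 [ 0.57209926 -0.23026186  0.13016239] (array([ 570.637 , -229.8121]), array([36.8928,  9.5946]), 77.2)
plinth 0.012 0.024 357 [0.5857 0.2215 0.0176] (array([567.7321, 208.3025]), array([123.732 , 113.3003]), 80.7)
plinth 0.025 0.036 456 [0.5659 0.1759 0.0297] (array([560.6218, 178.4456]), array([ 67.2688, 116.6912]), 87.2)
plinth 0.05 0.07 153 [0.5692 0.2053 0.0583] (array([567.5754, 207.8788]), array([20.4122, 94.7652]), 81.1)
plinth 0.012 0.07 1054 [0.5737 0.1975 0.0307] (array([566.6451, 208.6129]), array([123.8083, 115.7969]), 80.4)
top gauge z max 0.15289238421870033
0.003 0.02 677 [ 0.5604 -0.2202  0.0062] (array([ 569.
[... 220 characters left out ...]
3.9683]), array([68.5746, 16.0488]), 75.8)
0.14 0.16 102 [ 0.5636 -0.2244  0.1467] (array([ 564.3212, -225.6029]), array([44.8856, 14.7887]), 77.0)
black 148 [ 0.56193236 -0.22244987  0.13846023] (array([ 563.129 , -224.6374]), array([43.751 , 14.7917]), 79.4)
plinth 0.012 0.024 663 [0.5646 0.2441 0.0176] (array([561.8903, 213.0126]), array([120.4602, 110.5329]), 80.8)
plinth 0.025 0.036 685 [0.5559 0.1803 0.0297] (array([561.514 , 211.3713]), array([116.4308, 110.0944]), 81.1)
plinth 0.05 0.07 241 [0.5612 0.2123 0.0594] (array([561.8184, 212.7257]), array([20.024 , 90.6043]), 80.9)
plinth 0.012 0.07 1652 [0.5601 0.211  0.0294] (array([561.7357, 213.0342]), array([120.5267, 110.8736]), 81.0)
```

View pics/crop1.png

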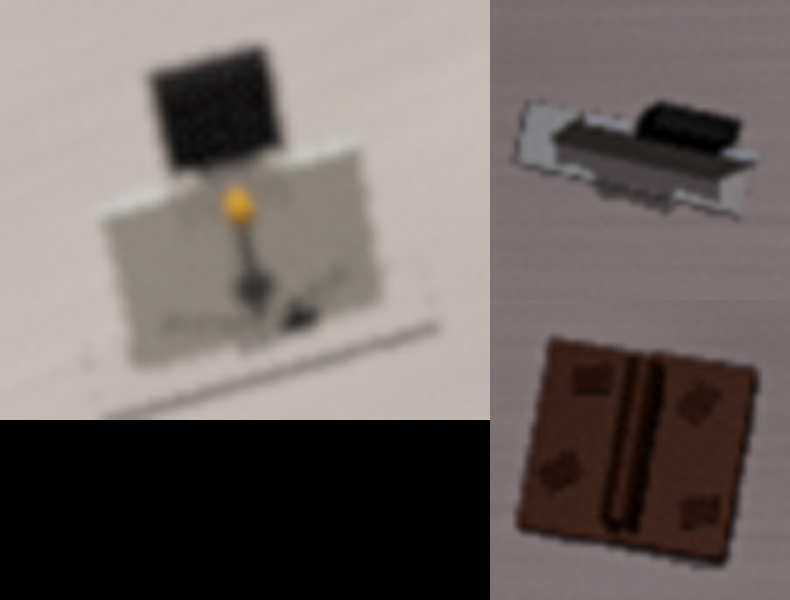

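The crop shows the pivot at about (238,205), the pointer hanging down and the mark at (300,318), to the right, which is gauge +x. The gauge sits near (0.565,-0.227) with x at yaw 78°. The plinth ridge is near (0.563,0.211) at yaw 81°. I'll spin the tool towards the gauge while computing the rest.

```bash
cat >> h.py <<'E'
from scipy.spatial.transform import Rotation as Ro
def delta(x,y,z,yaw_y=None):
    """cm in tool axes from the measured TCP to target; spin to bring tool y to yaw_y (deg, mod 180)"""
    s=r.get_state();R=Ro.from_quat(s['eef_rot']).as_matrix()
    d=R.T@(np.array([x,y,z])-s['tool_pos'])*100
    a=np.degrees(np.arctan2(R[1,1],R[0,1]));sp=None
    if yaw_y is not None: sp=-((yaw_y-a+90)%180-90)
    print('t',round(s['clock'],2),'tool cm',d.round(2),'yaw_y',round(a,2),'spin',sp,'pos',s['tool_pos'].round(4),'F',s['contact_force'].round(1),'open',round(s['opening'],3),'ff',round(s['finger_force'],1))
E
python3 -m creep '[{"spin":7},{"spin":7},{"spin":7},{"spin":7},{"spin":7},{"spin":7},{"spin":7},{"spin":7}]'
python3 -m creep '[{"spin":7},{"spin":7},{"spin":7},{"spin":5.5},{"spin":0}]'
python3 - <<'E'
from h import *
delta(.565,-.227,.24,167.8)
# mark angle from the initial scene picture, rays onto the dial's face plane
p=np.load('scene0.npz')['p'].astype(int);D=p[238:298,160:230]
yaw=np.radians(77.8);X=np.array([np.cos(yaw),np.sin(yaw),0]);Y=np.array([-X[1],X[0],0])
E=optics.get_calibration('scene')['extrinsics'];c=optics.get_calibration('scene');R=E[:3,:3];o=-R.T@E[:3,3]
def g(u,v,off=.004):
    k=R.T@np.array([(u-c['cx'])/c['fx'],(v-c['cy'])/c['fy'],1]);P0=np.array([.5665,-.229,0])-Y*off
    P=o+k*((P0-o)@Y)/(k@Y);return np.array([(P-P0)@X,P[2]])*1000
hsv=cv2.cvtColor(D.astype(np.uint8),cv2.COLOR_RGB2HSV)
def cen(w):
    v,u=np.mgrid[:60,:70];return (w*u).sum()/w.sum()+160,(w*v).sum()/w.sum()+238
w=np.where((hsv[...,1]>110)&(hsv[...,0]<35),hsv[...,1],0.)
pv=cen(w);print('pivot',pv,g(*pv,.012))
gr=D.sum(-1)/3;w=np.clip(110-gr,0,None);w[:43]=0;w[48:]=0;w[:,:38]=0;w[:,48:]=0
mk=cen(w);print('mark',mk,g(*mk,.004));a=g(*mk,.004)
print(np.arctan2(a[0]-0,84-a[1]),np.hypot(a[0],84-a[1]))
print(gr[38:52,30:50].astype(int))
E
```

```text
t 0.1 tool cm [-60.83 -64.96  -0.09] yaw_y 70.48 spin 82.6768811918403 pos [0.2088 0.5885 0.238 ] F [ 0.5 -0.9 -0.6] open 1.001 ff 0.0
pivot (np.float64(193.25189524465884), np.float64(266.53308063404546)) [-0.65305244 90.8416042 ]
mark (np.float64(202.10350318471336), np.float64(282.71390658174096)) [14.49574333 16.34599845]
0.21107153113310265 69.18952594245903
[[130 130 127 119 104  80  82  99 113 123 127 129 127 129 126 128 126 118
  114 119]
 [131 131 126 113  89  71  66  76  93 114 125 129 128 126 125 124 119 114
  110 117]
 [130 129 123 103  76  61  54  58  79 105 123 129 127 122 116 116 115 113
  115 122]
 [132 129 122 100  71  55  51  57  78 105 121 125 123 118 110 112 115 117
  122 127]
 [130 130 124 108  82  63  58  66  91 113 119 111 104 107 108 113 119 122
  127 128]
 [131 131 130 118 101  83  72  78 101 116 110  92  85  94 102 111 120 126
  129 133]
 [128 129 126 124 113 102  84  89 109 112 103  77  61  70  75  99 126 135
  141 151]
 [121 120 117 117 112 107 100 102 114 111  92  61  41  50  69 109 144 157
  162 170]
 [120 117 114 114 114 113 111 113 119 109  86  63  65  83 107 140 167 175
  177 181]
 [126 123 119 121 118 120 118 118 124 123 111 113 123 136 150 169 181 185
  185 185]
 [129 130 134 130 126 127 128 124 132 144 150 161 167 171 176 181 184 185
  185 180]
 [140 147 154 151 138 134 141 145 154 166 175 180 183 184 183 182 177 177
  173 161]
 [160 168 174 171 158 156 165 171 176 180 183 184 180 176 175 165 157 150
  146 141]
 [176 181 184 182 176 175 180 182 178 177 177 173 160 151 147 142 138 142
  145 153]]$[0]: bad value
$[0]: bad value
```

```bash
python3 -m creep '[{"grip":1,"tx":0,"ty":0,"tz":0,"spin":7},{"grip":1,"tx":0,"ty":0,"tz":0,"spin":7},{"grip":1,"tx":0,"ty":0,"tz":0,"spin":7},{"grip":1,"tx":0,"ty":0,"tz":0,"spin":7},{"grip":1,"tx":0,"ty":0,"tz":0,"spin":7},{"grip":1,"tx":0,"ty":0,"tz":0,"spin":7},{"grip":1,"tx":0,"ty":0,"tz":0,"spin":7},{"grip":1,"tx":0,"ty":0,"tz":0,"spin":7}]'
python3 -m creep '[{"grip":1,"tx":0,"ty":0,"tz":0,"spin":7},{"grip":1,"tx":0,"ty":0,"tz":0,"spin":7},{"grip":1,"tx":0,"ty":0,"tz":0,"spin":7},{"grip":1,"tx":0,"ty":0,"tz":0,"spin":5.6},{"grip":1,"tx":0,"ty":0,"tz":0,"spin":0}]'
python3 -c "
from h import *
delta(.565,-.227,.24,167.8)"
```

```text
clock: 0.77
tool_pos: [0.2086, 0.5888, 0.2383]
eef_rot: [0.615, 0.789, -0.0, 0.0]
contact_force: [-0.5, -0.2, 0.5]
opening: 0.998
finger_force: 0.0
clock: 1.18
tool_pos: [0.2085, 0.5888, 0.2382]
eef_rot: [0.778, 0.628, -0.0, 0.0]
contact_force: [-0.0, 0.7, -0.7]
opening: 0.998
finger_force: 0.0
t 1.18 tool cm [-72.17  52.14  -0.08] yaw_y -12.25 spin -0.04591859284414568 pos [0.2085 0.5888 0.2382] F [-0.   0.7 -0.7] open 0.998 ff 0.0
```

```bash
python3 -m creep '[{"grip":1,"tx":-3,"ty":2.17,"tz":0,"spin":0},{"grip":1,"tx":-3,"ty":2.17,"tz":0,"spin":0},{"grip":1,"tx":-3,"ty":2.17,"tz":0,"spin":0},{"grip":1,"tx":-3,"ty":2.17,"tz":0,"spin":0},{"grip":1,"tx":-3,"ty":2.17,"tz":0,"spin":0},{"grip":1,"tx":-3,"ty":2.17,"tz":0,"spin":0},{"grip":1,"tx":-3,"ty":2.17,"tz":0,"spin":0},{"grip":1,"tx":-3,"ty":2.17,"tz":0,"spin":0}]' >/dev/null
python3 -m creep '[{"grip":1,"tx":-3,"ty":2.17,"tz":0,"spin":0},{"grip":1,"tx":-3,"ty":2.17,"tz":0,"spin":0},{"grip":1,"tx":-3,"ty":2.17,"tz":0,"spin":0},{"grip":1,"tx":-3,"ty":2.17,"tz":0,"spin":0},{"grip":1,"tx":-3,"ty":2.17,"tz":0,"spin":0},{"grip":1,"tx":-3,"ty":2.17,"tz":0,"spin":0},{"grip":1,"tx":-3,"ty":2.17,"tz":0,"spin":0},{"grip":1,"tx":-3,"ty":2.17,"tz":0,"spin":0}]' | head -3
python3 -c "
from h import *
delta(.565,-.227,.24,167.8)"
```

```text
clock: 2.52
tool_pos: [0.4479, 0.0451, 0.2387]
eef_rot: [0.777, 0.63, 0.0, -0.0]
t 2.52 tool cm [-24.21  17.08  -0.13] yaw_y -11.92 spin 0.27860491967493317 pos [0.4479 0.0451 0.2387] F [ 0.   0.2 -0.5] open 1.002 ff 0.0
```

```bash
python3 -m creep '[{"grip":1,"tx":-3,"ty":2.15,"tz":0,"spin":0},{"grip":1,"tx":-3,"ty":2.15,"tz":0,"spin":0},{"grip":1,"tx":-3,"ty":2.15,"tz":0,"spin":0},{"grip":1,"tx":-3,"ty":2.15,"tz":0,"spin":0},{"grip":1,"tx":-3,"ty":2.15,"tz":0,"spin":0},{"grip":1,"tx":-3,"ty":2.15,"tz":0,"spin":0},{"grip":1,"tx":-3,"ty":2.15,"tz":0,"spin":0},{"grip":1,"tx":-3,"ty":2.1,"tz":0,"spin":0}]' | head -3
python3 -m creep '[{"grip":1,"tx":0,"ty":0,"tz":0,"spin":0},{"grip":1,"tx":0,"ty":0,"tz":0,"spin":0},{"grip":1,"tx":0,"ty":0,"tz":0,"spin":0}]' | head -1
python3 - <<'E'
from h import *
delta(.565,-.227,.1073,167.8)
p,d=snap('top','t1');q,e=snap('scene','s1')
a=cv2.resize(p[150:270,330:480],None,fx=2.6,fy=2.6,interpolation=cv2.INTER_CUBIC)
b=cv2.resize(q[180:300,130:280],None,fx=2.6,fy=2.6,interpolation=cv2.INTER_CUBIC)
cv2.imwrite('pics/c2.png',np.hstack([a,b])[:,:,::-1])
E
```

```text
clock: 3.18
tool_pos: [0.5651, -0.2256, 0.2385]
eef_rot: [0.777, 0.63, 0.0, -0.0]
clock: 3.43
t 3.43 tool cm [-0.41  0.17 13.09] yaw_y -12.01 spin 0.18905294878550194 pos [ 0.5643 -0.2229  0.2382] F [0.3 0.6 0.3] open 1.003 ff 0.0
```

View pics/c2.png

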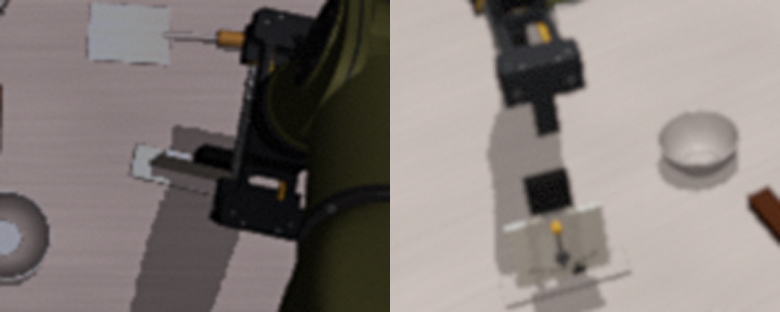

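The right crop shows the front finger directly above the black block (about (545,110) over (547,190)), so the gripper is aligned. I'll descend and grip.

```bash
python3 -m creep '[{"grip":1,"tx":-0.2,"ty":0.1,"tz":2.5,"spin":0.2},{"grip":1,"tx":-0.2,"ty":0.07,"tz":2.5,"spin":0},{"grip":1,"tx":0,"ty":0,"tz":2.5,"spin":0},{"grip":1,"tx":0,"ty":0,"tz":2.5,"spin":0},{"grip":1,"tx":0,"ty":0,"tz":2,"spin":0},{"grip":1,"tx":0,"ty":0,"tz":1.1,"spin":0},{"grip":0,"tx":0,"ty":0,"tz":0,"spin":0},{"grip":-0.4,"tx":0,"ty":0,"tz":0,"spin":0}]' 20
python3 -c "
from h import *
delta(.565,-.227,.1073,167.8)"
python3 -m creep '[{"grip":-1,"tx":0,"ty":0,"tz":0,"spin":0},{"grip":-1,"tx":0,"ty":0,"tz":0,"spin":0},{"grip":-1,"tx":0,"ty":0,"tz":0,"spin":0},{"grip":-1,"tx":0,"ty":0,"tz":0,"spin":0},{"grip":-1,"tx":0,"ty":0,"tz":0,"spin":0},{"grip":-1,"tx":0,"ty":0,"tz":0,"spin":0}]'
python3 -c "
from h import *
delta(.565,-.227,.1073,167.8)"
```

```text
clock: 4.2
tool_pos: [0.5658, -0.2272, 0.108]
eef_rot: [0.778, 0.628, 0.0, -0.0]
contact_force: [0.6, 1.0, 0.4]
opening: 0.875
finger_force: 0.0
t 4.2 tool cm [ 0.   -0.08  0.07] yaw_y -12.24 spin -0.03960519192906986 pos [ 0.5658 -0.2272  0.108 ] F [0.6 1.  0.4] open 0.875 ff 0.0
clock: 4.7
tool_pos: [0.5657, -0.2281, 0.108]
eef_rot: [0.779, 0.627, 0.0, 0.0]
contact_force: [-0.0, 0.2, -1.1]
opening: 0.421
finger_force: 0.0
t 4.7 tool cm [ 0.1  -0.09  0.07] yaw_y -12.33 spin -0.12798019148146977 pos [ 0.5657 -0.2281  0.108 ] F [-0.   0.2 -1.1] open 0.421 ff 0.0
```

```bash
python3 -m creep '[{"grip":-1,"tx":0,"ty":0,"tz":0,"spin":0},{"grip":-1,"tx":0,"ty":0,"tz":0,"spin":0},{"grip":-1,"tx":0,"ty":0,"tz":0,"spin":0},{"grip":-1,"tx":0,"ty":0,"tz":0,"spin":0},{"grip":-1,"tx":0,"ty":0,"tz":0,"spin":0},{"grip":-1,"tx":0,"ty":0,"tz":0,"spin":0}]'
python3 - <<'E'
from h import *
delta(.565,-.227,.1073,167.8)
q,e=snap('scene','s2')
C=cloud('scene',e);m=np.zeros((420,560),bool);m[235:300,155:235]=1
for lo,hi in((.02,.092),(.106,.135)):
    k=C[m&(C[...,2]>lo)&(C[...,2]<hi)];print(len(k),k.mean(0).round(4),cv2.minAreaRect((k[:,:2]*1000).astype(np.float32)))
E
```

```text
clock: 5.2
tool_pos: [0.5656, -0.2281, 0.1076]
eef_rot: [0.779, 0.627, -0.0, -0.0]
contact_force: [-1.1, -0.4, 0.8]
opening: 0.158
finger_force: 20.0
t 5.2 tool cm [ 0.09 -0.08  0.03] yaw_y -12.32 spin -0.12250509537966536 pos [ 0.5656 -0.2281  0.1076] F [-1.1 -0.4  0.8] open 0.158 ff 20.0
742 [ 0.5683 -0.2289  0.057 ] ((540.6963500976562, -158.70675659179688), (58.844482421875, 234.01333618164062), 20.50417137145996)
0 [nan nan nan] ((0.0, 0.0), (0.0, 0.0), 0.0)<stdin>:6: RuntimeWarning: Mean of empty slice.
  ret = um.true_divide(
```

Gripped: opening 13.9 mm, 20 N. Next I'll lift it and bring it nearer the scene camera for one sharp look at the mark.

```bash
python3 -m creep '[{"grip":-1,"tx":0,"ty":0,"tz":-1.5,"spin":0},{"grip":-1,"tx":0,"ty":0,"tz":-3,"spin":0},{"grip":-1,"tx":1,"ty":2,"tz":-3.3,"spin":0},{"grip":-1,"tx":1,"ty":2,"tz":-3.3,"spin":0},{"grip":-1,"tx":1,"ty":2.2,"tz":-3.3,"spin":0},{"grip":-1,"tx":1,"ty":2.2,"tz":-3.3,"spin":0},{"grip":-1,"tx":1,"ty":2.2,"tz":-3.3,"spin":0},{"grip":-1,"tx":0.5,"ty":1.5,"tz":-2.5,"spin":0}]' 
python3 -m creep '[{"grip":-1,"tx":0.3,"ty":0.5,"tz":-2,"spin":0},{"grip":-1,"tx":0,"ty":0,"tz":0,"spin":0},{"grip":-1,"tx":0,"ty":0,"tz":0,"spin":0},{"grip":-1,"tx":0,"ty":0,"tz":0,"spin":0},{"grip":-1,"tx":0,"ty":0,"tz":0,"spin":0},{"grip":-1,"tx":0,"ty":0,"tz":0,"spin":0},{"grip":-1,"tx":0,"ty":0,"tz":0,"spin":0},{"grip":-1,"tx":0,"ty":0,"tz":0,"spin":0}]'
python3 - <<'E'
from h import *
delta(.563,.211,.28,171)
P=[];
for i in range(8): p,d=snap('scene','s3');P.append(p.astype(float))
A=np.mean(P,0);np.save('s3avg.npy',A)
s=r.get_state();t=s['tool_pos'].copy();t[2]+=.0187
u,v=proj('scene',t-[0,0,.05]);print(u,v,t,P[0].std(),np.abs(P[0]-P[7]).mean())
u,v=int(u),int(v)
B=A[v-40:v+50,u-50:u+50]
cv2.imwrite('pics/c3.png',cv2.resize(B[:,:,::-1],None,fx=6,fy=6,interpolation=cv2.INTER_CUBIC).clip(0,255));print(u-50,v-40)
E
```

```text
clock: 5.92
tool_pos: [0.6976, -0.1981, 0.345]
eef_rot: [0.778, 0.628, 0.001, 0.0]
contact_force: [0.9, -0.3, -3.3]
opening: 0.152
finger_force: 20.0
clock: 6.58
tool_pos: [0.7006, -0.1984, 0.362]
eef_rot: [0.779, 0.627, -0.0, -0.001]
contact_force: [0.4, 0.1, -3.1]
opening: 0.154
finger_force: 20.0
t 6.58 tool cm [ 37.05 -22.18   8.23] yaw_y -12.34 spin -3.3427769824158986 pos [ 0.7006 -0.1984  0.362 ] F [ 0.4  0.1 -3.1] open 0.154 ff 20.0
217.1882595435172 212.41538547098529 [ 0.70107172 -0.19831053  0.38142304] 52.73090228081246 1.0209424603174604
167 172[ WARN:0@2.775] global loadsave.cpp:1063 imwrite_ Unsupported depth image for selected encoder is fallbacked to CV_8U.
```

View pics/c3.png

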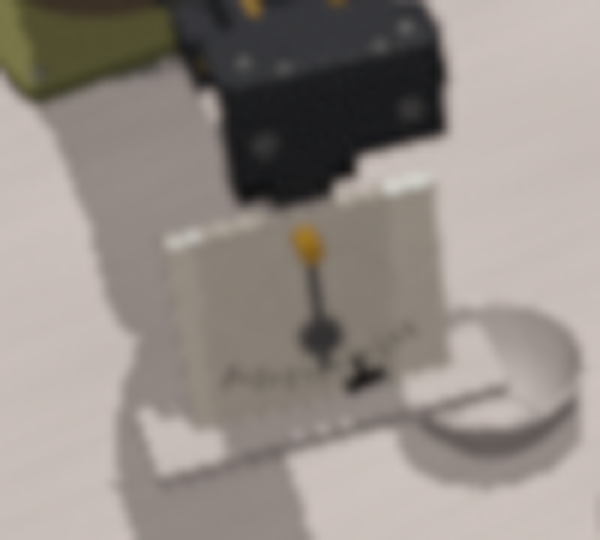

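The averaged crop shows the pivot at (309,243), the pointer going down to about (325,366), and the mark's stem tip at about (357,355) with its bar around (364,380).

```bash
cat >> h.py <<'E'
def gz(u,v,G,yaw,off):
    """pixel -> (x, height) in mm from gauge-grip point G (world), on the plane off metres in front of gauge's middle; level axes"""
    c=optics.get_calibration('scene');E=c['extrinsics'];R=E[:3,:3];o=-R.T@E[:3,3]
    a=np.radians(yaw);X=np.array([np.cos(a),np.sin(a),0]);Y=np.array([-X[1],X[0],0])
    k=R.T@np.array([(u-c['cx'])/c['fx'],(v-c['cy'])/c['fy'],1]);P0=np.array(G)-Y*off
    P=o+k*((P0-o)@Y)/(k@Y);return np.array([(P-P0)@X,P[2]-G[2]])*1000
E
python3 - <<'E'
from h import *
A=np.load('s3avg.npy');G=[.7010,-.1983,.3812]
B=A[172:262,167:267].mean(-1)
px=lambda x,y:(167+(x-2.5)/6,172+(y-2.5)/6)
v,u=np.mgrid[:90,:100]
w=np.clip(95-B,0,None)*((u>56)&(u<66)&(v>57)&(v<67))
mc=(167+(w*u).sum()/w.sum(),172+(w*v).sum()/w.sum())
w2=np.clip(105-B,0,None)*((u>48)&(u<58)&(v>50)&(v<61)); pb=(167+(w2*u).sum()/w2.sum(),172+(w2*v).sum()/w2.sum())
pts=dict(pivot=px(309,243),ptip=px(325,366),pbob=pb,mtip=px(357,355),mbar=px(364,380),mcen=mc,dialTL=px(185,240),dialTR=px(420,182),footL=px(160,485),footR=px(507,388))
for k,q in pts.items(): print(k,np.round(q,1),[gz(*q,G,77.66,o).round(1)+[0,126] for o in(.003,.006,.010,.014,.018)])
print(B[54:68,46:70].astype(int))
E
```

```text
pivot [218.1 212.1] [array([ 1.4, 78.8]), array([ 0.8, 81.2]), array([ 0.1, 84.3]), array([-0.7, 87.5]), array([-1.4, 90.7])]
ptip [220.8 232.6] [array([ 1. , 22.6]), array([ 0.4, 25.2]), array([-0.3, 28.6]), array([-1. , 32.1]), array([-1.8, 35.6])]
pbob [220.1 227.6] [array([ 1.1, 36.6]), array([ 0.5, 39.1]), array([-0.2, 42.5]), array([-1. , 45.9]), array([-1.7, 49.3])]
mtip [226.1 230.8] [array([13. , 23.7]), array([12.4, 26.3]), array([11.6, 29.8]), array([10.8, 33.2]), array([10. , 36.7])]
mbar [227.2 234.9] [array([14.4, 11.3]), array([13.8, 13.9]), array([13. , 17.4]), array([12.1, 21. ]), array([11.3, 24.5])]
mcen [227.2 234.3] [array([14.5, 13.2]), array([13.9, 15.8]), array([13. , 19.3]), array([12.2, 22.8]), array([11.4, 26.3])]
dialTL [197.4 211.6] [array([-40.3,  93.2]), array([-40.7,  95.5]), array([-41.2,  98.6]), array([-41.7, 101.7]), array([-42.3, 104.8])]
dialTR [236.6 201.9] [array([42.7, 92.9]), array([42. , 95.2]), array([41. , 98.3]), array([ 40.1, 101.3]), array([ 39.1, 104.4])]
footL [193.2 252.4] [array([-64.1, -11.8]), array([-64.4,  -9.1]), array([-64.8, 
[... 897 characters left out ...]
20 116 117 116 114 108  92  91 102 109 113 100  69  58  71  74  80
  101 119 130 137 141 143]
 [115 115 109 114 114 112 111 105 108 115 116 108  89  57  37  40  45  64
   94 118 135 152 161 165]
 [115 114 109 115 119 115 116 115 117 121 115  94  65  39  34  49  68  88
  107 122 140 164 178 183]
 [121 118 114 118 122 121 122 121 121 124 118  93  62  55  73  90 106 118
  126 131 144 168 184 189]
 [124 123 121 123 124 124 126 125 125 127 126 110  93  95 112 122 128 133
  134 136 147 169 185 190]
 [125 125 124 125 125 126 129 129 128 130 132 127 123 124 131 134 136 136
  136 136 142 160 177 184]
 [126 125 127 129 128 128 132 133 132 133 134 134 134 134 135 136 136 136
  136 135 134 143 157 161]]
```

The mark is at about 0.20 rad, and the gauge hangs level and centred in the grip. Next, carry it over the ridge.

```bash
python3 -m creep '[{"grip":-1,"tx":1.5,"ty":-0.9,"tz":0,"spin":0},{"grip":-1,"tx":2.6,"ty":-1.55,"tz":0,"spin":0},{"grip":-1,"tx":3,"ty":-1.8,"tz":0,"spin":0},{"grip":-1,"tx":3,"ty":-1.8,"tz":0.5,"spin":0},{"grip":-1,"tx":3,"ty":-1.8,"tz":1,"spin":0},{"grip":-1,"tx":3,"ty":-1.8,"tz":1,"spin":0},{"grip":-1,"tx":3,"ty":-1.8,"tz":1,"spin":0},{"grip":-1,"tx":3,"ty":-1.8,"tz":1,"spin":0}]' >/dev/null
python3 -m creep '[{"grip":-1,"tx":3,"ty":-1.8,"tz":1,"spin":0},{"grip":-1,"tx":3,"ty":-1.8,"tz":1,"spin":0},{"grip":-1,"tx":3,"ty":-1.8,"tz":0.5,"spin":0},{"grip":-1,"tx":2.8,"ty":-1.65,"tz":0.5,"spin":0},{"grip":-1,"tx":2.2,"ty":-1.3,"tz":0.5,"spin":-1.5},{"grip":-1,"tx":1,"ty":-0.7,"tz":0,"spin":-1.8},{"grip":-1,"tx":0,"ty":0,"tz":0,"spin":0},{"grip":-1,"tx":0,"ty":0,"tz":0,"spin":0}]'
python3 - <<'E'
from h import *
delta(.564,.2105,.21,171)
d=np.load('scene0.npz')['d'];C=cloud('scene',d);m=np.zeros((420,560),bool);m[190:254,295:359]=1;m&=d>0
for n,u,v in(('scene',327,222),('top',249,216)):
    d=np.load(n+'0.npz')['d'];C=cloud(n,d);m=np.zeros((420,560),bool);m[v-32:v+32,u-32:u+32]=1;m&=d>0
    k=C[m&(C[...,2]>.0585)];print(n,len(k),k[:,2].max(),cv2.minAreaRect((k[:,:2]*1000).astype(np.float32)))
E
```

```text
clock: 8.32
tool_pos: [0.5627, 0.2107, 0.2832]
eef_rot: [0.761, 0.649, 0.0, 0.001]
contact_force: [0.4, -1.6, -3.3]
opening: 0.155
finger_force: 20.0
t 8.32 tool cm [0.01 0.12 7.32] yaw_y -9.03 spin -0.032331284498582136 pos [0.5627 0.2107 0.2832] F [ 0.4 -1.6 -3.3] open 0.155 ff 20.0
scene 385 0.123321163915423 ((659.2658081054688, 175.63864135742188), (51.35426330566406, 284.7112121582031), 65.27938079833984)
top 141 0.06786597854389177 ((561.4525756835938, 212.08477783203125), (18.263153076171875, 90.13951110839844), 81.1326904296875)
```

```bash
python3 -m creep '[{"grip":-1,"tx":0,"ty":0.1,"tz":1.5,"spin":0},{"grip":-1,"tx":0,"ty":0,"tz":2.5,"spin":0},{"grip":-1,"tx":0,"ty":0,"tz":2.5,"spin":0},{"grip":-1,"tx":0,"ty":0,"tz":2.0,"spin":0},{"grip":-1,"tx":0,"ty":0,"tz":1.2,"spin":0},{"grip":-1,"tx":0,"ty":0,"tz":0.6,"spin":0},{"grip":-1,"tx":0,"ty":0,"tz":0,"spin":0},{"grip":-1,"tx":0,"ty":0,"tz":0,"spin":0}]'
python3 - <<'E'
from h import *
delta(.564,.2105,.1693,171)
q,e=snap('scene','s4');p,d=snap('top','t4')
a=cv2.resize(q[150:260,265:395],None,fx=5,fy=5,interpolation=cv2.INTER_CUBIC);cv2.imwrite('pics/c4.png',a[:,:,::-1])
E
```

```text
clock: 8.98
tool_pos: [0.5644, 0.2098, 0.1805]
eef_rot: [0.761, 0.648, 0.0, 0.001]
contact_force: [0.2, 0.5, -3.1]
opening: 0.156
finger_force: 20.0
t 8.98 tool cm [ 0.06 -0.05  1.11] yaw_y -9.17 spin -0.17369585377758767 pos [0.5644 0.2098 0.1805] F [ 0.2  0.5 -3.1] open 0.156 ff 20.0
```

View pics/c4.png

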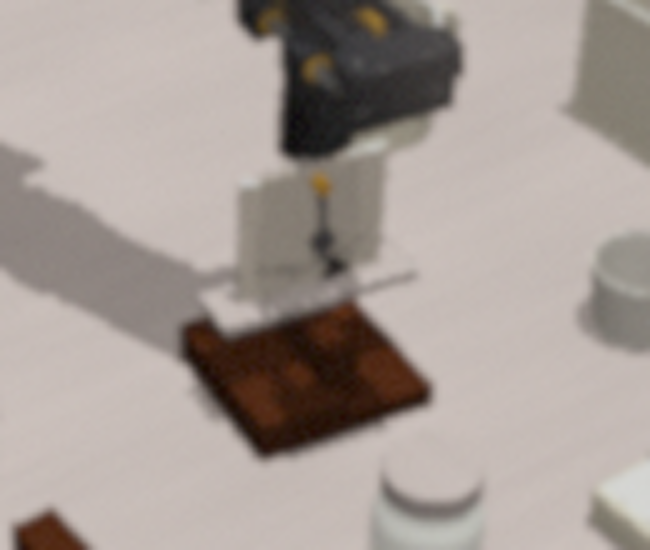

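The gauge hovers level across the rib, over its middle. I'll lower it to contact and press about 3 to 4 mm.

```bash
python3 -m creep '[{"grip":-1,"tx":0,"ty":0,"tz":0.4,"spin":0},{"grip":-1,"tx":0,"ty":0,"tz":0.3,"spin":0},{"grip":-1,"tx":0,"ty":0,"tz":0.2,"spin":0},{"grip":-1,"tx":0,"ty":0,"tz":0.15,"spin":0},{"grip":-1,"tx":0,"ty":0,"tz":0.1,"spin":0},{"grip":-1,"tx":0,"ty":0,"tz":0,"spin":0},{"grip":-1,"tx":0,"ty":0,"tz":0,"spin":0}]'
python3 -m creep '[{"grip":-1,"tx":0,"ty":0,"tz":0.1,"spin":0},{"grip":-1,"tx":0,"ty":0,"tz":0.1,"spin":0},{"grip":-1,"tx":0,"ty":0,"tz":0.1,"spin":0},{"grip":-1,"tx":0,"ty":0,"tz":0,"spin":0},{"grip":-1,"tx":0,"ty":0,"tz":0,"spin":0},{"grip":-1,"tx":0,"ty":0,"tz":0,"spin":0},{"grip":-1,"tx":0,"ty":0,"tz":0,"spin":0}]'
python3 -c "
from h import *
delta(.564,.2105,.1693,171)"
```

```text
clock: 9.67
tool_pos: [0.5633, 0.2116, 0.1687]
eef_rot: [0.761, 0.649, 0.0, 0.0]
contact_force: [-0.5, -0.0, 2.6]
opening: 0.155
finger_force: 20.0
clock: 10.25
tool_pos: [0.5633, 0.2115, 0.1654]
eef_rot: [0.761, 0.649, 0.0, 0.0]
contact_force: [-1.1, -0.4, 3.8]
opening: 0.156
finger_force: 20.0
t 10.25 tool cm [-0.09  0.09 -0.39] yaw_y -9.03 spin -0.025188656860109404 pos [0.5633 0.2115 0.1654] F [-1.1 -0.4  3.8] open 0.156 ff 20.0
```

It bears on the ridge with 3.8 N, level. I'll ease the grip so the block can pivot between the pads, and rock halfway towards +x.

```bash
python3 -m creep '[{"grip":-1,"tx":0,"ty":0,"tz":0,"spin":0},{"grip":-1,"tx":0,"ty":0,"tz":0,"spin":0},{"grip":-1,"tx":0.2,"ty":0,"tz":0,"spin":0},{"grip":-1,"tx":0.2,"ty":0,"tz":0.01,"spin":0},{"grip":-1,"tx":0.2,"ty":0,"tz":0.01,"spin":0},{"grip":-1,"tx":0.2,"ty":0,"tz":0.02,"spin":0},{"grip":-1,"tx":0.2,"ty":0,"tz":0.02,"spin":0},{"grip":-1,"tx":0.2,"ty":0,"tz":0.02,"spin":0}]' 10
python3 -m creep '[{"grip":-1,"tx":0,"ty":0,"tz":0,"spin":0},{"grip":-1,"tx":0,"ty":0,"tz":0,"spin":0},{"grip":-1,"tx":0,"ty":0,"tz":0,"spin":0},{"grip":-1,"tx":0,"ty":0,"tz":0,"spin":0}]'
python3 - <<'E'
from h import *
delta(.5633,.2115,.1654,171)
s=r.get_state();print(s['moment'])
q,e=snap('scene','s5')
a=cv2.resize(q[150:260,265:395],None,fx=5,fy=5,interpolation=cv2.INTER_CUBIC);cv2.imwrite('pics/c5.png',a[:,:,::-1])
E
```

```text
clock: 10.92
tool_pos: [0.5651, 0.2237, 0.1644]
eef_rot: [0.76, 0.649, 0.0, 0.0]
contact_force: [-0.4, -0.3, 4.1]
opening: 0.159
finger_force: 10.0
clock: 11.25
tool_pos: [0.5651, 0.2236, 0.1645]
eef_rot: [0.761, 0.649, 0.0, -0.0]
contact_force: [-0.2, 0.8, 3.4]
opening: 0.157
finger_force: 10.0
t 11.25 tool cm [-1.23  0.01 -0.09] yaw_y -9.02 spin -0.019272110691588296 pos [0.5651 0.2236 0.1645] F [-0.2  0.8  3.4] open 0.157 ff 10.0
[ 0.10783002  0.18398479 -0.00212546]
```

View pics/c5.png

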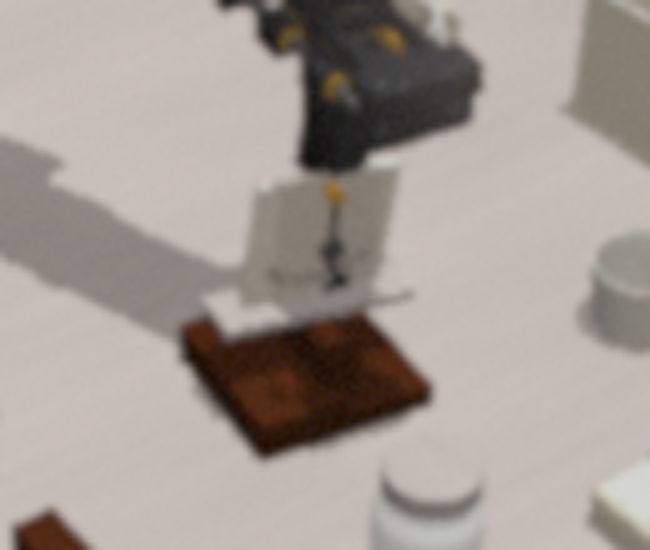

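It pivots as planned: it leans about 0.1 rad, the foot stays on the ridge and the plinth hasn't moved. On to about 0.2.

```bash
python3 -m creep '[{"grip":-1,"tx":0.2,"ty":0,"tz":0.02,"spin":0},{"grip":-1,"tx":0.2,"ty":0,"tz":0.03,"spin":0},{"grip":-1,"tx":0.2,"ty":0,"tz":0.03,"spin":0},{"grip":-1,"tx":0.2,"ty":0,"tz":0.03,"spin":0},{"grip":-1,"tx":0.2,"ty":0,"tz":0.03,"spin":0},{"grip":-1,"tx":0.2,"ty":0,"tz":0.03,"spin":0},{"grip":-1,"tx":0,"ty":0,"tz":0,"spin":0},{"grip":-1,"tx":0,"ty":0,"tz":0,"spin":0}]'
for i in 1 2 3; do python3 -m creep '[{"grip":-1,"tx":0,"ty":0,"tz":0,"spin":0},{"grip":-1,"tx":0,"ty":0,"tz":0,"spin":0},{"grip":-1,"tx":0,"ty":0,"tz":0,"spin":0},{"grip":-1,"tx":0,"ty":0,"tz":0,"spin":0},{"grip":-1,"tx":0,"ty":0,"tz":0,"spin":0},{"grip":-1,"tx":0,"ty":0,"tz":0,"spin":0},{"grip":-1,"tx":0,"ty":0,"tz":0,"spin":0},{"grip":-1,"tx":0,"ty":0,"tz":0,"spin":0}]' >/dev/null; done
python3 - <<'E'
from h import *
delta(.5633,.2115,.1654,171)
A=np.mean([snap('scene')[0].astype(float) for i in range(10)],0);np.save('s6.npy',A)
B=A[175:225,300:360]
cv2.imwrite('pics/c6.png',cv2.resize(B[:,:,::-1],None,fx=12,fy=12,interpolation=cv2.INTER_CUBIC).clip(0,255).astype(np.uint8))
E
```

```text
clock: 11.97
tool_pos: [0.5669, 0.2356, 0.1627]
eef_rot: [0.76, 0.649, 0.0, -0.0]
contact_force: [-0.6, 0.2, 2.8]
opening: 0.16
finger_force: 10.0
t 13.97 tool cm [-2.4   0.02 -0.27] yaw_y -9.02 spin -0.023203728836847404 pos [0.5669 0.2352 0.1627] F [0.2 2.2 2.5] open 0.156 ff 10.0
```

View pics/c6.png

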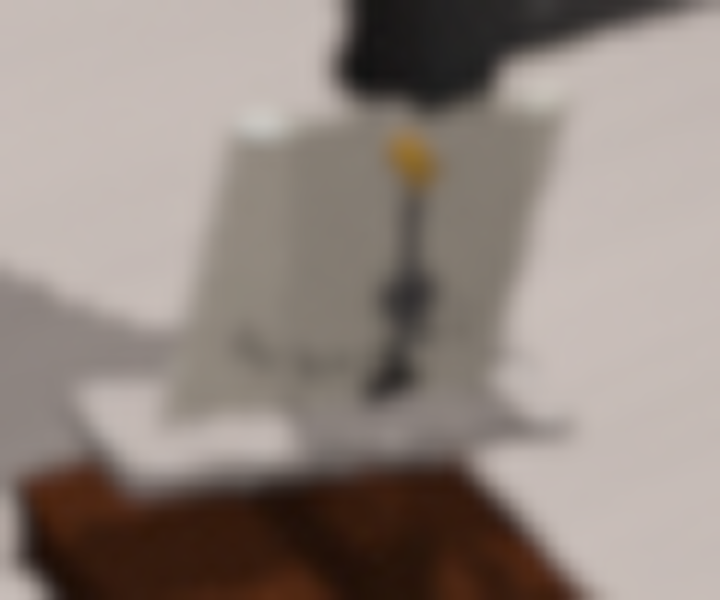

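The foot still bears on the ridge. The bob is at about (405,297) and the mark's foot at about (390,380) in this crop. I'll work out the remaining angle on the two planes to allow for parallax.

```bash
cat > m.py <<'E'
from h import *
def meas(A,G,yaw,th,box_m,box_b,thr=95):
    B=A.mean(-1);v,u=np.mgrid[:420,:560]
    def c(b,t):
        w=np.clip(t-B,0,None)*((u>=b[0])&(u<=b[1])&(v>=b[2])&(v<=b[3]));return (w*u).sum()/w.sum(),(w*v).sum()/w.sum()
    m=c(box_m,thr);b=c(box_b,105);print('px mark',np.round(m,2),'bob',np.round(b,2))
    piv=-42*np.array([np.sin(th),np.cos(th)])
    for om,op in((.005,.009),(.006,.0095),(.006,.011),(.0075,.0095)):
        M=gz(*m,G,yaw,om);K=gz(*b,G,yaw,op)
        dm=M-piv;dk=K-piv
        # angles of mark and pointer from downward vertical about the pivot
        print(om,op,'mark rel piv',dm.round(1),'bob rel piv',dk.round(1),'ang mark-bobline',round(np.arcsin((dm-dk*[1,0])[0]/np.hypot(*dm)),4))
E
python3 - <<'E'
from m import *
A=np.load('s3avg.npy');meas(A,[.7010,-.1983,.3812],77.66,0,(223,233,229,239),(215,225,222,233))
A=np.load('s6.npy');s=r.get_state();G=s['tool_pos']+[0,0,.0187]
print(A[175:225,300:360].mean(-1)[22:36,26:42].astype(int))
meas(A,G,80.98,.198,(329,336,203,209),(330,338,195,202))
E
```

```text
px mark [227.15 234.2 ] bob [220.14 227.61]
0.005 0.009 mark rel piv [ 14.  -68.9] bob rel piv [  0.1 -42.3] ang mark-bobline 0.1993
0.006 0.0095 mark rel piv [ 13.8 -68. ] bob rel piv [ -0.  -41.9] ang mark-bobline 0.2003
0.006 0.011 mark rel piv [ 13.8 -68. ] bob rel piv [ -0.3 -40.7] ang mark-bobline 0.2044
0.0075 0.0095 mark rel piv [ 13.5 -66.7] bob rel piv [ -0.  -41.9] ang mark-bobline 0.1997
[[123 123 123 123 121 117 104  83  75  93 110 120 121 121 121 121]
 [123 123 123 123 119 107  88  68  61  75  99 115 120 120 120 123]
 [123 123 122 122 116  97  71  55  52  67  94 113 117 119 120 126]
 [124 123 122 121 115  96  69  55  55  74  98 113 115 117 119 131]
 [123 123 123 122 117 103  80  62  64  82 105 113 114 116 121 136]
 [124 124 123 122 120 110  90  72  74  88 104 112 112 116 122 139]
 [122 122 121 121 117 105  85  74  84  97 110 116 116 118 123 140]
 [114 115 113 115 109  94  72  70  93 110 117 120 120 120 123 138]
 [107 110 109 111 102  84  59  59  86 108 119 121 121 121 129 149]
 [113 115 116 111  92  68  48  51  79 106 120 122 122 123 136 159]
 [122 122 121 112  88  65  64  78  99 117 126 126 125 123 131 151]
 [128 127 126 119 103  93 101 112 121 127 130 130 129 127 128 138]
 [129 130 129 127 121 120 124 128 130 131 131 132 132 129 128 128]
 [130 130 131 131 131 131 134 133 130 128 127 129 129 126 123 121]]
px mark [332.31 205.45] bob [333.58 199.32]
0.005 0.009 mark rel piv [  1.9 -64.2] bob rel piv [  2.6 -38.7] ang mark-bobline -0.0106
0.006 0.0095 mark rel piv [  1.3 -63.3] bob rel piv [  2.3 -38.2] ang mark-bobline -0.0156
0.006 0.011 mark rel piv [  1.3 -63.3] bob rel piv [  1.4 -36.9] ang mark-bobline -0.0008
0.0075 0.0095 mark rel piv [  0.4 -62. ] bob rel piv [  2.3 -38.2] ang mark-bobline -0.031
```

```bash
cat >> m.py <<'E'
def lean(n,d,G,yaw,guess):
    C=cloud(n,d)-G;a=np.radians(yaw);X=np.array([np.cos(a),np.sin(a),0]);Y=np.array([-X[1],X[0],0])
    x=C@X*1000;y=C@Y*1000;z=C[...,2]*1000
    xf=x*np.cos(guess)-z*np.sin(guess);zf=x*np.sin(guess)+z*np.cos(guess)
    m=(d>0)&(abs(xf)<63)&(y<-6)&(y>-16)&(zf<-108)&(zf>-123)
    t=guess
    A=np.c_[x[m],np.ones(m.sum())];b=z[m];k=np.ones(len(b),bool)
    for i in range(8):
        c=np.linalg.lstsq(A[k],b[k],rcond=None)[0];e=b-A@c;k=abs(e)<max(1.5,2*np.std(e[k]))
    # dial plate: outline of the face's points, minAreaRect angle
    f=(d>0)&(y<2)&(y>-9)&(zf>-110)&(zf<-36)&(abs(xf)<55)
    R=cv2.minAreaRect(np.c_[x[f],z[f]].astype(np.float32))
    print(n,'foot n',m.sum(),k.sum(),'lean',round(-np.arctan(c[0]),4),'sd',e[k].std().round(2),'xspan',x[m].min().round(),x[m].max().round(),'plate rect',f.sum(),np.round(R[1],1),round(R[2],2))
E
python3 - <<'E'
from m import *
lean('scene',np.load('s3.npz')['d'],np.array([.7010,-.1983,.3812]),77.66,0)
lean('scene',np.load('s4.npz')['d'],np.array([.5644,.2098,.1992]),80.98,0)
G=r.get_state()['tool_pos']+[0,0,.0187]
for n in('scene','top'):
    d=np.median([snap(n)[1] for i in range(5)],0)
    lean(n,d,G,80.98,.2)
d=np.load('t4.npz')['d'];lean('top',d,np.array([.5644,.2098,.1992]),80.98,0)
E
```

```text
scene foot n 199 150 lean 0.0007 sd 0.85 xspan -63.0 62.0 plate rect 1147 [96.2 73.8] 0.17
scene foot n 91 70 lean 0.0087 sd 1.39 xspan -63.0 61.0 plate rect 551 [73.7 99. ] 89.98
scene foot n 70 64 lean 0.2065 sd 0.68 xspan -84.0 39.0 plate rect 534 [73.6 99. ] 78.37
top foot n 62 58 lean 0.2093 sd 1.09 xspan -84.0 -19.0 plate rect 7 [59.2  1. ] 78.72
top foot n 35 32 lean -0.1 sd 1.97 xspan -61.0 -30.0 plate rect 3 [ 8.1 50.4] 0.01
```

Lean comes out at about 0.198 from kinematics, 0.2065 from the foot plane and 0.203 from the plate. The mark is about 0.20–0.204, and the direct pointer-to-mark difference is about -0.01 ± 0.015. They agree, so I'll press slightly firmer for a secure bearing, let it settle and check again.

```bash
python3 -m creep '[{"grip":-1,"tx":0,"ty":0,"tz":0.05,"spin":0},{"grip":-1,"tx":0,"ty":0,"tz":0.05,"spin":0},{"grip":-1,"tx":0,"ty":0,"tz":0,"spin":0},{"grip":-1,"tx":0,"ty":0,"tz":0,"spin":0},{"grip":-1,"tx":0,"ty":0,"tz":0,"spin":0},{"grip":-1,"tx":0,"ty":0,"tz":0,"spin":0},{"grip":-1,"tx":0,"ty":0,"tz":0,"spin":0},{"grip":-1,"tx":0,"ty":0,"tz":0,"spin":0}]'
for i in 1 2 3; do python3 -m creep '[{"grip":-1,"tx":0,"ty":0,"tz":0,"spin":0},{"grip":-1,"tx":0,"ty":0,"tz":0,"spin":0},{"grip":-1,"tx":0,"ty":0,"tz":0,"spin":0},{"grip":-1,"tx":0,"ty":0,"tz":0,"spin":0},{"grip":-1,"tx":0,"ty":0,"tz":0,"spin":0},{"grip":-1,"tx":0,"ty":0,"tz":0,"spin":0},{"grip":-1,"tx":0,"ty":0,"tz":0,"spin":0},{"grip":-1,"tx":0,"ty":0,"tz":0,"spin":0}]' | grep contact; done
python3 - <<'E'
from m import *
delta(.5633,.2115,.1654,171)
G=r.get_state()['tool_pos']+[0,0,.0187]
S=[snap('scene') for i in range(10)]
d=np.median([s[1] for s in S],0);A=np.mean([s[0].astype(float) for s in S],0)
for g in(.18,.2,.22): lean('scene',d,G,80.98,g)
meas(A,G,80.98,.203,(329,336,203,209),(330,338,195,202))
C=cloud('scene',d)
for nm,dd in(('now',d),('before',np.load('scene0.npz')['d'])):
    C=cloud('scene',dd);m=np.zeros((420,560),bool);m[190:254,295:359]=1;m&=(C[...,2]>.012)&(C[...,2]<.024);q=C[m];print(nm,cv2.minAreaRect((q[:,:2]*1000).astype(np.float32)))
B=A[165:245,290:370];cv2.imwrite('pics/c7.png',cv2.resize(B[:,:,::-1],None,fx=7,fy=7,interpolation=cv2.INTER_CUBIC).clip(0,255).astype(np.uint8))
E
```

```text
clock: 15.63
tool_pos: [0.5668, 0.2351, 0.1617]
eef_rot: [0.761, 0.649, -0.0, -0.0]
contact_force: [0.5, 0.4, 3.3]
opening: 0.157
finger_force: 10.0
contact_force: [-0.1, 1.3, 2.9]
contact_force: [0.2, 1.1, 4.1]
contact_force: [0.2, 1.2, 4.1]
t 17.63 tool cm [-2.39  0.02 -0.37] yaw_y -9.03 spin -0.025312832774147864 pos [0.5669 0.2352 0.1617] F [0.2 1.2 4.1] open 0.159 ff 10.0
scene foot n 76 73 lean 0.2135 sd 0.52 xspan -82.0 38.0 plate rect 534 [73.7 98.6] 79.85
scene foot n 76 74 lean 0.2141 sd 0.53 xspan -83.0 38.0 plate rect 534 [73.8 97.9] 78.54
scene foot n 75 74 lean 0.2149 sd 0.51 xspan -85.0 34.0 plate rect 534 [73.9 97.6] 77.43
px mark [332.35 205.49] bob [333.63 199.25]
0.005 0.009 mark rel piv [  2.3 -63.5] bob rel piv [  3.  -37.5] ang mark-bobline -0.0113
0.006 0.0095 mark rel piv [  1.7 -62.6] bob rel piv [  2.7 -37.1] ang mark-bobline -0.0164
0.006 0.011 mark rel piv [  1.7 -62.6] bob rel piv [  1.8 -35.8] ang mark-bobline -0.0014
0.0075 0.0095 mark rel piv [  0.7 -61.2] bob rel piv [  2.7 -37.1] ang mark-bobline -0.032
now ((567.6166381835938, 208.40591430664062), (120.39683532714844, 106.47908782958984), 80.828857421875)
before ((567.7320556640625, 208.30245971679688), (123.73204040527344, 113.3003158569336), 80.65264892578125)
```

View pics/c7.png

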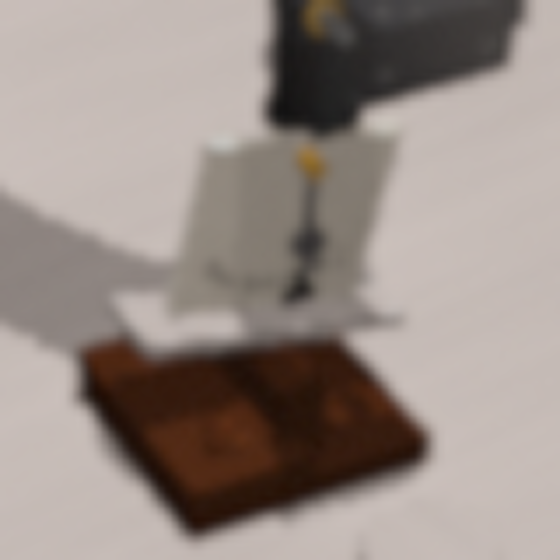

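```bash
python3 - <<'E'
from m import *
A=np.load('s4.npz')['p'].astype(float);print(A.mean(-1)[192:210,322:342].astype(int))
G=[.5644,.2098,.1992]
meas(A,G,80.98,0,(328,336,200,207),(326,334,193,200))
A=np.load('s5.npz')['p'].astype(float)
meas(A,[.5651,.2236,.1832],80.98,.099,(329,336,202,209),(328,335,195,201))
E
```

```text
[[124 123 122 124 124 118 106  88 101 115 121 122 123 123 125 128 130 131
  137 158]
 [125 126 123 123 125 119 105  88 101 117 121 122 123 122 124 128 129 131
  138 163]
 [125 125 123 122 122 119 104  87  99 116 122 122 123 123 125 128 129 131
  141 165]
 [124 124 124 123 124 117  99  82  89 109 118 122 124 124 126 130 127 131
  144 169]
 [123 124 123 124 120 106  86  68  73  96 113 118 121 123 123 125 127 133
  143 167]
 [124 124 122 122 114  91  67  56  60  80 106 117 120 119 117 122 126 131
  138 160]
 [126 124 124 120 108  83  58  51  57  79 104 114 118 117 120 124 129 130
  141 162]
 [124 124 123 123 113  87  66  56  68  89 104 109 111 118 122 126 129 132
  148 174]
 [125 124 125 123 118 100  81  66  76  87  97 104 110 115 124 126 127 134
  154 178]
 [123 124 123 123 120 108  93  76  69  71  80  97 108 118 128 130 132 140
  158 178]
 [119 119 119 118 117 110 102  90  69  46  54  73  97 120 136 143 150 159
  170 182]
 [109 109 112 114 115 114 111  98  71  46  43  65  95 129 154 165 172 179
  183 187]
 [109 107 110 113 116 118 113  94  70  59  73  91 114 138 163 179 186 187
  188 
[... 535 characters left out ...]
2.9] ang mark-bobline 0.141
0.006 0.0095 mark rel piv [ 12.1 -64.9] bob rel piv [  3.  -42.5] ang mark-bobline 0.1384
0.006 0.011 mark rel piv [ 12.1 -64.9] bob rel piv [  2.1 -41.2] ang mark-bobline 0.1524
0.0075 0.0095 mark rel piv [ 11.2 -63.6] bob rel piv [  3.  -42.5] ang mark-bobline 0.1272
px mark [331.69 204.69] bob [331.04 199.15]
0.005 0.009 mark rel piv [  7.1 -61.6] bob rel piv [  1.3 -36.2] ang mark-bobline 0.0939
0.006 0.0095 mark rel piv [  6.5 -60.7] bob rel piv [  1.  -35.8] ang mark-bobline 0.0902
0.006 0.011 mark rel piv [  6.5 -60.7] bob rel piv [  0.1 -34.4] ang mark-bobline 0.1054
0.0075 0.0095 mark rel piv [  5.6 -59.4] bob rel piv [  1.  -35.8] ang mark-bobline 0.0768
```

The plinth hasn't moved (within 0.2 mm), the foot bears at about 4 N, and the pointer hangs onto the mark in the view. Lean and mark agree within measurement error, so I'm handing in.

```bash
python3 -c "
from plant import workorder
print(workorder.finish_job())"
```

```text
the job is handed in; nothing more can be done
None
```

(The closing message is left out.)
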